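# Line up the guard hinge for its pin

## Task

Get the guard hinge ready for pinning: first lay the brass hinge pin fully down in the blue nest of the hinge fixture, with its wide tab in the pocket at the outer end, and let go of it. Then pick up the yellow hinge leaf by its red lug and hold it level with its knuckle in the gap between the two steel knuckles, all three holes in line so that the pin could be pushed straight through, the leaf's plate on the open side away from the aluminium jamb block. Finish while still holding the leaf there, still and clear of the fixture, with the pin left lying in its nest and the label roll, jar and bearing block left where they are.

Things in the scene. Friction and masses are not known exactly. Their poses are not given: they have to be found in the camera images.
- fixture: Hinge fixture, fixed to the bench: dark steel base 116 (x) x 230 (y) x 12 mm. Origin centre of its underside, on the bench; z up; y along the hinge line, which is level at x 0, z 75 mm. Aluminium jamb block x +20..+40, y -103..-11, top z 80. Two steel knuckles, tubes along y, 26 mm outside, 18 mm bore, at y -98..-76 and -38..-16. Blue pin nest at +y. Fixture and mat may swap sides.
- hinge_gap (a point): Point on the hinge line in the middle of the 38 mm gap between the two fixed knuckles, 75 mm above the bench; axes as the fixture's. The centre of the leaf's bore belongs here. The gap is open above, below (63 mm down to the base) and on the -x side; the jamb block's face is at x +20 mm.
- pin_nest (a point): Where pin's origin lies when fully down, on the nest's floor, z 69 mm; axes as the fixture's; the pin's y runs along this y, tab to +y. Two yokes at y -41..-27 and +27..+41: slot 16 mm wide, cheeks 10 mm high, flared lips to 20 mm. Between them 54 mm of room for fingers, open at the sides, 57 mm deep. Tab pocket: y +41..+62, same floor, end wall 12 mm high.
- pin: Loose brass hinge pin, about 100 g, lying flat on the mat: round shank 12 mm thick, 90 mm long along its y (-45..+45 mm), and at its +y end a flat tab 24 (x) x 8 (y) x 12 (z) mm that stops it rolling. Origin under the middle of the shank, at its underside; shank axis at z 6 mm. Grips well across the shank at the origin.
- pin_tab (a point): Centre of the pin's tab: 49 mm in y and 6 mm in z from the pin's origin.
- leaf: Loose yellow hinge leaf, about 200 g, flat on the mat: plate x -44..+19, 80 mm in y, 6 mm thick; at its +x edge one knuckle, a tube along y, 26 mm outside, 18 mm bore, 30 mm long. A red lug 22 (x) x 24 (y) mm stands over the origin, z 6..44 mm, with the centre of mass under it. Origin at the underside. In place its axes run as the fixture's: plate on the -x side.
- leaf_bore (a point): Centre of the leaf's knuckle bore: 38 mm in x and 13 mm in z from the leaf's origin; axes as the leaf's, the bore along y.
- mat: Black rubber mat 200 (x) x 260 (y) x 2 mm, fixed to the bench; pin and leaf start on it. Origin at the centre of its underside.
- label_roll: Bystander: white paper label roll standing on end, 80 mm across, 45 mm high. Origin at the centre of its underside.
- screw_jar: Bystander: clear jar with black cap, 50 mm across, 55 mm high. Origin at the centre of its underside.
- bearing_block: Bystander: dark steel bearing block, 30 x 60 mm foot, 40 mm high. Origin at the centre of its underside.
Not all that is in view belongs to the job. What is meant by the leaf is not turquoise, and is the smaller of those in its own colour.

How it is judged:
On the way:
1. the pin lies in the blue nest, tab in its pocket, let go (x of pin in the frame of pin_nest between -0.004 and 0.004 m and y of pin in the frame of pin_nest between -0.008 and 0.008 m and z of pin in the frame of pin_nest between -0.003 and 0.003 m and angle between the y axis of pin and the y axis of fixture, either way round below 0.06 rad and y of pin_tab in the frame of pin_nest above 0.03 m and contact force between the fingers and pin below 0.1 N and linear speed of pin below 0.02 m/s), for 0.2 s.
At the end, for the whole second after the job is handed in: Fingers hold the leaf still: bore centre within 3.5 mm sideways and in height, 5 mm along, of the gap's middle, parallel within 0.07 rad, level within 0.15 rad, plate away from the jamb, under 1.5 N on the fixture. Pin let go in its nest within 4 mm sideways, 8 along, 3 high, 0.06 rad, tab outward (x of leaf_bore in the frame of hinge_gap between -0.0035 and 0.0035 m and z of leaf_bore in the frame of hinge_gap between -0.0035 and 0.0035 m and y of leaf_bore in the frame of hinge_gap between -0.005 and 0.005 m and angle between the y axis of leaf and the y axis of fixture, either way round below 0.07 rad and angle between leaf's own z axis and vertical below 0.15 rad and x of leaf in the frame of hinge_gap below -0.03 m and contact force between the fingers and leaf above 1 N and contact force between leaf and fixture below 1.5 N and linear speed of leaf below 0.02 m/s and x of pin in the frame of pin_nest between -0.004 and 0.004 m and y of pin in the frame of pin_nest between -0.008 and 0.008 m and z of pin in the frame of pin_nest between -0.003 and 0.003 m and angle between the y axis of pin and the y axis of fixture, either way round below 0.06 rad and y of pin_tab in the frame of pin_nest above 0.03 m and contact force between the fingers and pin below 0.1 N); the arm keeps its last pose, push and grip.
It fails at once if the label roll is displaced by more than 30 mm (distance of label_roll from where it was at the start of the episode above 0.03 m).
It fails at once if the screw jar is displaced by more than 30 mm (distance of screw_jar from where it was at the start of the episode above 0.03 m).
It fails at once if the bearing block is displaced by more than 30 mm (distance of bearing_block from where it was at the start of the episode above 0.03 m).
It also fails if it takes over 72 s, if anything falls off the work surface, if the arm or the gripper's body presses on something with over 40 N, if the wrist force passes 120 N, or if a joint passes its speed limit or range.

## Robot

A 6-joint arm with a two-finger parallel gripper is mounted at the origin on the work surface. World frame = base frame: x ahead of the robot, y to its left, z up, the work surface at z = 0. Lengths are in m, angles in rad, forces in N, time in s.
With the tool pointing down it reaches from about 0.25 to 0.775 m from the base axis. Payload 4 kg.
Tool frame: the origin (TCP) lies midway between the tips of the shut fingers; the grasp point (between the pads) lies 19 mm behind it; z points along the fingers, y is the line along which they close (so a half turn about z gives the same grasp; the last joint's range is limited). The gripper opens to 94 mm and grips with 3 to 60 N. Pads are 16 mm wide; open, the fingers measure 119 mm over their backs; the gripper's body (75 mm by 177 mm) begins 78 mm behind the grasp point.
Start: joints at [-1.223, 0.087, 1.371, -0, 1.684, -0.103], TCP at [0.24, -0.495, 0.176] pointing down, gripper open.
Joint ranges: [-3.1, 3.1], [-0.76, 2.03], [0.27, 2.55], [-1.08, 4.22], [0.17, 2.65], [-2.57, 2.57]. Speed limits (rad/s): [2.79, 2.79, 3.14, 3.14, 3.14, 3.14].

## Interface

Orientations are given as [roll, pitch, yaw] about the fixed x, y, z axes, in that order (R = Rz(yaw) Ry(pitch) Rx(roll)).
In Python, from bench import robot gives the robot as it stands.
- The arm moves only by the tool servo_tool, never from a script. Its argument "moves" is a list of rows, each a list of 5 numbers: the shift along the tool's x, y, z in units of 25 mm (1.0 is 25 mm), then the turn about the tool's z in units of 6 degrees (1.0 is 6 degrees), then the closure, from 0 (fully open) to 1 (shut). In form: [[dx, dy, dz, yaw, gripper], ...]. A call has 1 to 10 rows; each row is the pose to reach, as a shift and turn from the pose commanded when the call began, along the tool's axes at that moment; what a row does not reach only later rows make up. A row lasts 1/12 s, in which the tool goes at most 41.7 mm and 7.16 degrees, less where a joint would pass 70% of its speed; a pose out of reach is approached as far as the arm can. A call with a gripper value outside its range is refused whole. The fingers move at their own pace and stop on an object; the grip force is fixed at half the most. Time passes only in rows, so rows that repeat a pose let the fingers close. It gives the time, the measured TCP pose, the force, the opening and the grip force at its end, in the units of the state.
- robot.get_obs(): the state, without advancing time (a new reading comes with each control period).
- robot.snapshot(name): name is "side" or "top"; returns a dict with "image" (384x512x3 uint8, blue, green, red), "fx", "fy", "cx", "cy" (pixels), "k1" (the pictures are not rectified: a ray, as slopes to the right and down, at radius r is drawn at 1 + k1 r^2 times it, then the intrinsics apply), "eye" and "orientation" of the camera in the world. Camera axes: x right, y down, z forward; pixel columns grow to the right and rows downward; lengths in m; the calibration is good to about 2 mm. A picture is of the moment at which its call begins. There is no depth.
- robot.close_job(): hands the job in; it is judged then, once.
The state is a dict: "time": time; "joint_positions": joint angles; "qvel": joint speeds; "joint_torque": joint torques, N m; "tool_pos": TCP position; "ee_rot": TCP orientation; "wrist_force": force on the tool from outside, world axes, zero at the start; "wrist_torque": the same for the moment, N m; "width": finger opening in m; "finger_force": force on a finger pad.
Only numpy, scipy, OpenCV 4.12 (cv2) and the standard library are available. Lean on these libraries where they do the work, as an engineer would, in place of code of your own. Each camera call takes 0.05 s, during which the arm holds its last target. There are 200 camera calls.

## Working session

There is one attempt and no reset: what is moved stays moved. The work goes in short steps, Python scripts to look and compute and a tool call to move; the robot and the scene stay as the last step left them, time stands still between calls to the robot, and variables do not carry over. Pictures are saved under pics/ and viewed, at most 10 in all, crops included, and the job is handed in when it is done.

Besides the shell and the picture viewer there is one more tool, called in YAML: its name, and indented under it one key for each argument. servo_tool: Moves the arm, as the interface text tells. Its arguments: {"type":"object","properties":{"moves":{"type":"array"}},"required":["moves"]}

```bash
mkdir -p pics; cat > h.py <<'E'
import numpy as np, cv2, pickle
from scipy.spatial.transform import Rotation as R
def rot(o):
    o=np.array(o,float)
    return o if o.shape==(3,3) else (R.from_quat(o) if o.size==4 else R.from_euler('xyz',o)).as_matrix()
def snap(n,name):
    from bench import robot
    s=robot.snapshot(n); cv2.imwrite(f'pics/{name}.png',s['image']); pickle.dump(s,open(f'{name}.pkl','wb')); return s
def load(name): return pickle.load(open(f'{name}.pkl','rb'))
def px2w(s,u,v,z):
    d=np.array([(u-s['cx'])/s['fx'],(v-s['cy'])/s['fy']]); p=d.copy()
    for _ in range(30): p=d/(1+s['k1']*(p@p))
    r=rot(s['orientation'])@np.array([p[0],p[1],1]); e=np.array(s['eye'])
    return e+r*(z-e[2])/r[2]
def w2px(s,P):
    q=(np.atleast_2d(P)-np.array(s['eye']))@rot(s['orientation']); p=q[:,:2]/q[:,2:]
    p=p*(1+s['k1']*(p**2).sum(1,keepdims=True))
    return p*[s['fx'],s['fy']]+[s['cx'],s['cy']]
def crop(s,name,u0,v0,u1,v1,k):
    cv2.imwrite(f'pics/{name}.png',cv2.resize(s['image'][v0:v1,u0:u1],None,fx=k,fy=k,interpolation=cv2.INTER_CUBIC))
E
python3 - <<'E'
from h import *
from bench import robot
for n in('top','side'):
    s=snap(n,n+'0'); print(n,[(k,s[k]) for k in s if k!='image'])
print(robot.get_obs())
E
```

```text
top [('fx', 453.2823170934368), ('fy', 453.2823170934368), ('cx', 253.17475198107746), ('cy', 196.32408900321957), ('k1', -0.07767827679790883), ('eye', array([0.39653199, 0.00485904, 1.01758711])), ('orientation', array([-2.98058458, -0.0214228 , -1.55645829]))]
side [('fx', 424.12139822268375), ('fy', 424.12139822268375), ('cx', 255.69371154403652), ('cy', 193.1919309555392), ('k1', -0.09278009176609542), ('eye', array([ 0.50736408, -0.77793153,  0.50261384])), ('orientation', array([-2.0468194 ,  0.00286353, -0.03994137]))]
{'time': 0.1, 'joint_positions': array([-1.22313495e+00,  8.78716779e-02,  1.37207215e+00, -1.53624852e-05,
        1.68363633e+00, -1.03102367e-01]), 'qvel': array([ 6.08469866e-04, -2.19298437e-03, -4.81987937e-03,  9.35505365e-05,
        6.75517062e-05,  5.44178381e-04]), 'joint_torque': array([ 1.83173594e-03, -3.41253054e+01, -3.03301835e+01,  7.20217125e-02,
        3.04187648e-02, -9.89882574e-05]), 'tool_pos': array([ 0.2394076 , -0.49454101,  0.17464216]), 'ee_rot': array([-3.13961413e+00, -1.89366697e-04,  4.50761843e-01]), 'wrist_force': array([-0.77306496, -0.62957532, -1.52521884]), 'wrist_torque': array([ 0.0285245 , -0.00557404, -0.02007036]), 'finger_force': 0.0, 'width': 0.09412245410118703}
```

```bash
python3 -c "
import cv2
a=cv2.imread('pics/top0.png');cv2.imwrite('pics/top0b.png',cv2.resize(a,(800,600),interpolation=cv2.INTER_CUBIC))"
```

```text
(no output)
```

View pics/top0b.png

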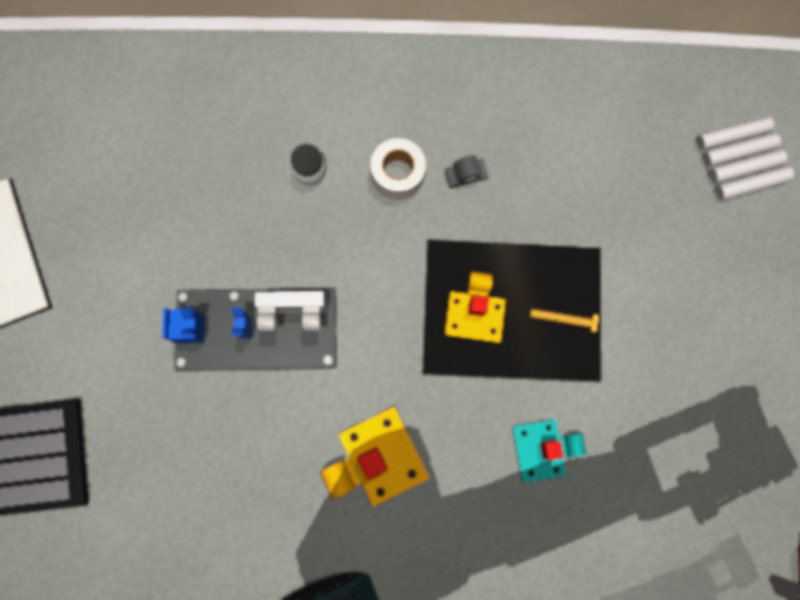

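View pics/side0.png

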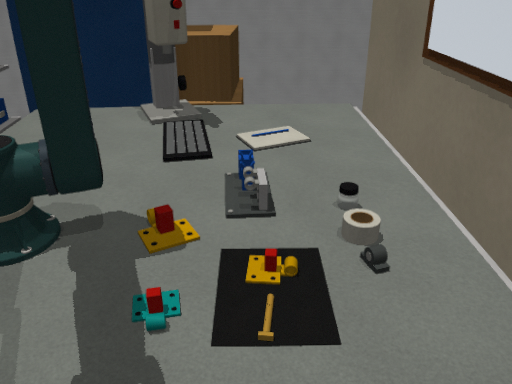

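Top view (800×600 picture): the leaf candidates are small yellow on the mat (476,312), big yellow (380,462) and turquoise (548,450). I choose the small yellow one. The pin is at (563,319) with its tab to the right at (595,323). The fixture is at (255,330), with the nest on the left (+y).

```bash
python3 - <<'E'
from h import *
s=load('top0')
crop(s,'mat',270,150,390,246,6.5); crop(s,'fix',100,178,220,242,6.5)
E
```

```text
(no output)
```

View pics/mat.png

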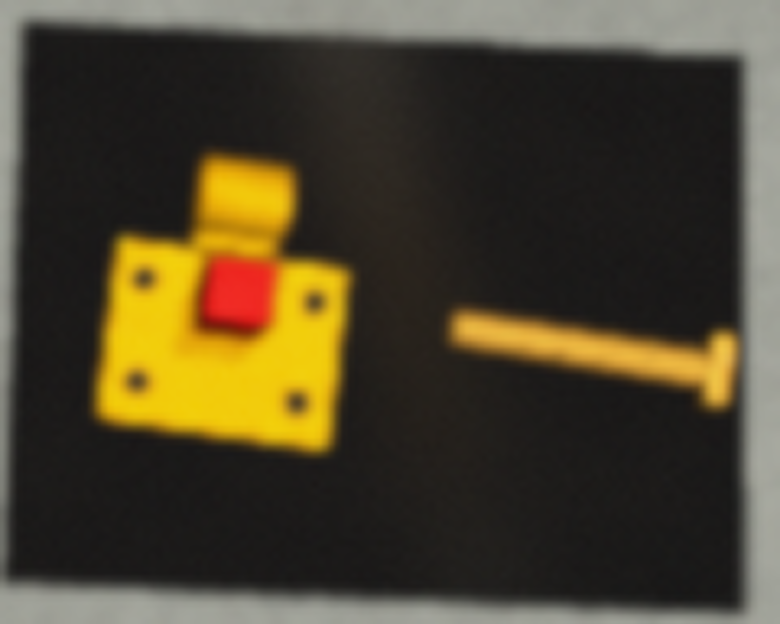

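View pics/fix.png

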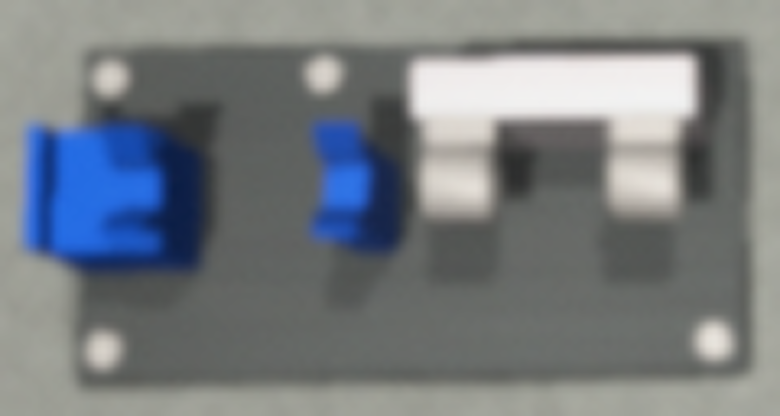

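```bash
cat > fit.py <<'E'
from h import *
from scipy.optimize import least_squares
s=load('top0')
F=lambda a,b:(100+(a+.5)/6.5-.5,178+(b+.5)/6.5-.5)
M=lambda a,b:(270+(a+.5)/6.5-.5,150+(b+.5)/6.5-.5)
def fit(name,loc,px,x0,s=s):
    loc=np.array(loc)/1000.; px=np.array(px)
    def T(q): 
        c,d=np.cos(q[2]),np.sin(q[2]); return loc@np.array([[c,d,0],[-d,c,0],[0,0,1]])+[q[0],q[1],0]
    f=lambda q:(w2px(s,T(q))-px).ravel()
    r=least_squares(f,x0); print(name,r.x.round(4),'res px',r.fun.reshape(-1,2).round(1).tolist()); return r.x
if __name__=='__main__':
    fx=fit('fixture',[[58,115,12],[-58,115,12],[58,-115,12],[-58,-115,12],[40,-11,80],[40,-103,80],[20,-11,80],[20,-103,80]],
     [F(85,45),F(80,385),F(747,38),F(750,372),F(412,58),F(697,55),F(412,116),F(697,116)],[.4,.2,0])
    lf=fit('leaf',[[19,40,8],[19,-40,8],[-44,-40,8],[-44,40,8]],[M(118,235),M(350,268),M(332,452),M(97,418)],[.4,-.1,0])
    for p in [(208,258),(278,265),(270,330),(203,322)]: print('lug',px2w(s,*M(*p),.046).round(4))
    a=px2w(s,*M(452,330),.008);b=px2w(s,*M(720,370),.012);print('pin ends',a.round(4),b.round(4),np.hypot(*(b-a)[:2]))
    def tof(P):
        d=P[:2]-fx[:2];c,e=np.cos(fx[2]),np.sin(fx[2]);return (np.array([c*d[0]+e*d[1],-e*d[0]+c*d[1]])*1000).round(1)
    for n,p,z in [('yokeR outer top',(372,185),69),('yokeR inner floor',(322,190),69),('yokeR cheek -y up',(362,125),79),('ycheek +y up',(312,125),79),('yokeR low +y',(312,240),79),('yokeL cheek -y',(162,240),79),('yokeL cheek -y up',(160,130),79),('wall outer',(25,190),81),('wall inner',(50,190),81),('knL',(420,190),75),('knL',(495,190),75),('knR',(607,190),75),('knR',(682,190),75),('kn bottom',(455,215),75),('slot yL up',(140,170),69),('slot yL low',(140,210),69)]:
        print(n,tof(px2w(s,*F(*p),z/1000)))
E
python3 fit.py
```

```text
fixture [0.5263 0.1862 0.0338] res px [[0.2, 0.5], [-0.5, -0.4], [0.1, -0.0], [-0.1, 0.0], [0.1, -0.0], [0.1, -0.2], [0.0, 0.5], [0.1, -0.2]]
leaf [ 0.5616 -0.1312 -0.1196] res px [[0.5, 0.6], [-0.3, 0.3], [-0.6, -0.7], [0.4, -0.2]]
lug [ 0.5721 -0.1192  0.046 ]
lug [ 0.5702 -0.1429  0.046 ]
lug [ 0.548 -0.14   0.046]
lug [ 0.5503 -0.1175  0.046 ]
pin ends [ 0.5551 -0.2096  0.008 ] [ 0.5419 -0.3031  0.012 ] 0.0944003066105466
yokeR outer top [0.3 3.7]
yokeR inner floor [-1.1 20. ]
yokeR cheek -y up [18.4  5.3]
ycheek +y up [18.7 21.5]
yokeR low +y [-18.6  20.9]
yokeL cheek -y [-17.9  69.2]
yokeL cheek -y up [17.9 70.8]
wall outer [ -1.3 113.5]
wall inner [ -1.4 105.4]
knL [ -2.4 -13. ]
knL [ -2.8 -37.2]
knR [ -3.4 -73.3]
knR [ -3.8 -97.5]
kn bottom [-10.8 -24.3]
slot yL up [ 6.4 79.6]
slot yL low [-6.7 79.3]
```

```bash
cat > go.py <<'E'
import sys
from h import *
# usage: go.py x y z yaw   -> units of move from the measured pose
from bench import robot
o=robot.get_obs(); p=np.array(o['tool_pos']); r=rot(o['ee_rot']); t=list(map(float,sys.argv[1:5]))
d=r.T@(np.array(t[:3])-p)/.025
psi=np.arctan2(r[1,0],r[0,0]); dy=(t[3]-psi+np.pi)%(2*np.pi)-np.pi
print('t',round(o['time'],2),'pos',p.round(4),'yaw',round(psi,4),'q6',round(o['joint_positions'][5],3),'w',round(o['width'],4),'F',np.round(o['wrist_force'],1),'ff',round(float(o['finger_force']),1))
print('move',d.round(3),'yaw',round(-np.degrees(dy)/6,3),'rows',round(max(np.linalg.norm(d)*25/41.7,abs(np.degrees(dy))/7.16),1))
E
python3 go.py .5488 -.2542 .10 1.429
```

```text
t 0.1 pos [ 0.2394 -0.4945  0.1746] yaw 0.4508 q6 -0.103 w 0.0941 F [-0.8 -0.6 -1.5] ff 0.0
move [15.327 -3.256  2.995] yaw -9.341 rows 9.6
```

servo_tool:
  moves:
    - [1.5, -0.3, 0.3, -0.9, 0.4]
    - [3.1, -0.65, 0.6, -1.9, 0.4]
    - [4.6, -1, 0.9, -2.8, 0.4]
    - [6.2, -1.3, 1.2, -3.8, 0.4]
    - [7.7, -1.65, 1.5, -4.7, 0.4]
    - [9.2, -1.95, 1.8, -5.6, 0.4]
    - [10.7, -2.3, 2.1, -6.6, 0.4]
    - [12.3, -2.6, 2.4, -7.5, 0.4]
    - [13.8, -2.95, 2.7, -8.4, 0.4]
    - [15.33, -3.26, 3.0, -9.34, 0.4]

```text
time: 0.93
tool_pos: [0.55, -0.253, 0.0997]
ee_rot: [-3.141, -0.0, 1.434]
wrist_force: [0.3, -0.8, -0.2]
width: 0.0564
finger_force: 0.0
```

servo_tool:
  moves:
    - [0, 0, 0, 0, 0.4]
    - [0, 0, 0, 0, 0.4]
    - [0, 0, 0, 0, 0.4]

```text
time: 1.18
tool_pos: [0.5485, -0.2549, 0.1002]
ee_rot: [-3.14, 0.0, 1.428]
wrist_force: [-1.0, 0.4, -0.3]
width: 0.0563
finger_force: 0.0
```

```bash
python3 go.py .5488 -.2542 .005 1.429
```

```text
t 1.18 pos [ 0.5485 -0.2549  0.1002] yaw 1.4284 q6 -0.386 w 0.0563 F [-1.   0.4 -0.3] ff 0.0
move [0.03  0.013 3.807] yaw -0.006 rows 2.3
```

servo_tool:
  moves:
    - [0, 0, 1, 0, 0.4]
    - [0, 0, 2, 0, 0.4]
    - [0, 0, 2.8, 0, 0.4]
    - [0, 0, 3.4, 0, 0.4]
    - [0, 0, 3.8, 0, 0.4]
    - [0, 0, 3.8, 0, 0.4]
    - [0, 0, 3.8, 0, 0.8]
    - [0, 0, 3.8, 0, 1.0]
    - [0, 0, 3.8, 0, 1.0]
    - [0, 0, 3.8, 0, 1.0]

```text
time: 2.02
tool_pos: [0.5499, -0.2554, 0.0073]
ee_rot: [3.139, 0.001, 1.429]
wrist_force: [-0.2, 0.1, -0.5]
width: 0.0333
finger_force: 0.0
```

servo_tool:
  moves:
    - [0, 0, 0, 0, 1]
    - [0, 0, 0, 0, 1]
    - [0, 0, 0, 0, 1]

```text
time: 2.27
tool_pos: [0.5493, -0.2547, 0.006]
ee_rot: [3.141, 0.0, 1.429]
wrist_force: [0.0, 0.5, 1.1]
width: 0.0134
finger_force: 0.0
```

servo_tool:
  moves:
    - [0, 0, 0, 0, 1]
    - [0, 0, 0, 0, 1]
    - [0, 0, 0, 0, 1]
    - [0, 0, -0.4, 0, 1]
    - [0, 0, -0.8, 0, 1]
    - [0, 0, -1.0, 0, 1]
    - [0, 0, -1.0, 0, 1]

```text
time: 2.85
tool_pos: [0.5508, -0.2557, 0.0337]
ee_rot: [3.137, 0.002, 1.429]
wrist_force: [0.2, -0.3, 1.5]
width: 0.0004
finger_force: 0.0
```

```bash
python3 go.py .5493 -.2547 .031 -.055
```

```text
t 2.85 pos [ 0.5508 -0.2557  0.0337] yaw 1.4289 q6 -0.386 w 0.0004 F [ 0.2 -0.3  1.5] ff 0.0
move [ 0.032 -0.064  0.107] yaw 14.17 rows 11.9
```

```bash
python3 - <<'E'
from h import *
s=snap('side','s1'); t=snap('top','t1')
a=cv2.resize(s['image'][230:350,200:350],None,fx=2.66,fy=2.66,interpolation=2); b=cv2.resize(t['image'][150:246,270:390],(400,319),interpolation=2)
cv2.imwrite('pics/v1.png',np.hstack([a[:319,:399],b]))
E
```

```text
(no output)
```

View pics/v1.png

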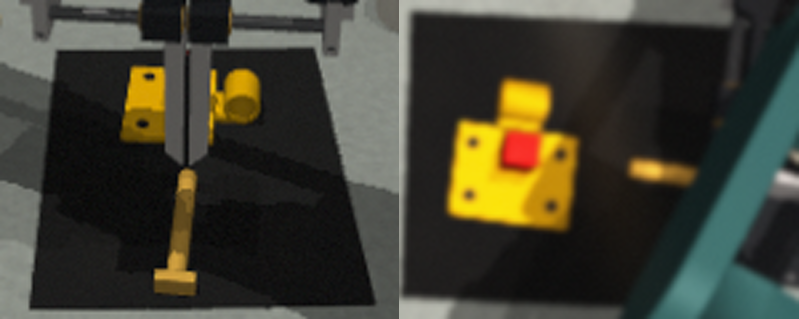

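```bash
python3 - <<'E'
from h import *
s=load('s1');t=load('t1')
S=lambda a,b:(200+(a+.5)/2.66-.5,230+(b+.5)/2.66-.5)
print('tail',px2w(s,*S(187,172),.010),'tab mid top',px2w(s,*S(177,273),.014),'mat corners',[px2w(s,*S(*p),.002).round(3) for p in((30,308),(375,303),(56,50),(318,48))])
print('tcp px',(w2px(s,[.5508,-.2557,.0337])-[200,230])*2.66,'origin px',(w2px(s,[.5493,-.2547,.014])-[200,230])*2.66)
print('top tail',px2w(t,270+630*.3/1-.5-0-399*.3,150+170*.3,.008))
s0=load('side0');m=cv2.inRange(cv2.cvtColor(s0['image'],40),(12,80,80),(35,255,255));m[:290]=0;m[345:]=0;m[:,:255]=0;m[:,280:]=0
q=cv2.findNonZero(m)[:,0];print(q.min(0),q.max(0));
d=cv2.inRange(cv2.cvtColor(s['image'],40),(12,80,80),(35,255,255));d[:290]=0;d[345:]=0;d[:,:255]=0;d[:,280:]=0
q=cv2.findNonZero(d)[:,0];print(q.min(0),q.max(0))
E
```

```text
tail [ 0.55361383 -0.20789712  0.01      ] tab mid top [ 0.54133837 -0.30065044  0.014     ] mat corners [array([ 0.456, -0.313,  0.002]), array([ 0.655, -0.318,  0.002]), array([ 0.463, -0.053,  0.002]), array([ 0.666, -0.059,  0.002])]
tcp px [[187.5175553  193.47056005]] origin px [[184.50870469 216.72670588]]
top tail [ 0.55354914 -0.20885678  0.008     ]
[258 293] [273 336]
[258 293] [273 340]
```

```bash
python3 - <<'E'
from h import *
s=load('s1');im=cv2.resize(s['image'][200:320,190:350],None,fx=5,fy=5,interpolation=2)
for P in ([.5508,-.2557,.0337],[.5508,-.2557,.0527],[.5508,-.2557,.1307],[.5488,-.2542,.014]):
    u=(w2px(s,P)[0]-[190,200])*5; cv2.circle(im,tuple(u.astype(int).tolist()),4,(255,0,255),1)
cv2.imwrite('pics/v2.png',im)
E
```

```text
(no output)
```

View pics/v2.png

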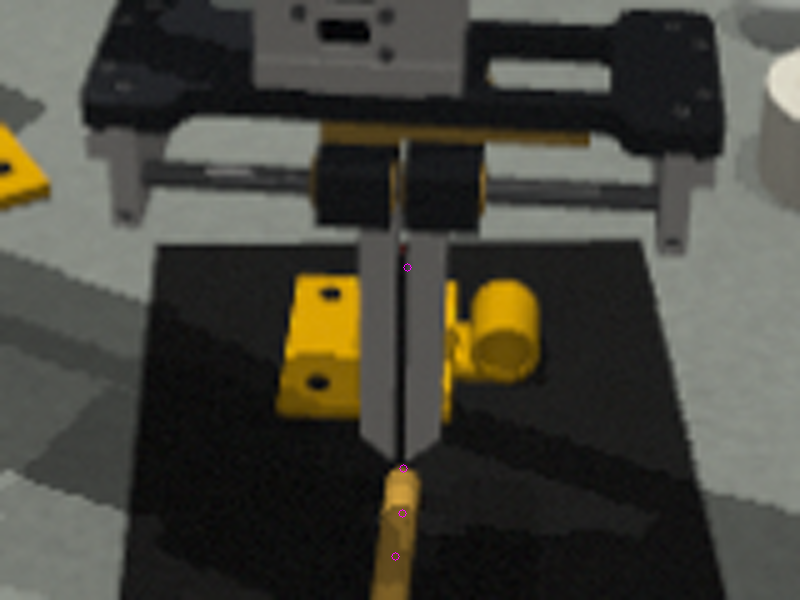

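The fingers shut on nothing. In the side view the fingertips sit at (403,465) in the crop. That is where a point 19 mm above the reported TCP projects, so the reported z looks about 19 mm low. I'll go lower, watching the force.

servo_tool:
  moves:
    - [0, 0, 0, 0, 0.55]
    - [0, 0, 0, 0, 0.55]
    - [0, 0, 0, 0, 0.55]
    - [0, 0, 0.5, 0, 0.55]
    - [0, 0, 1.0, 0, 0.55]
    - [0, 0, 1.3, 0, 0.55]
    - [0, 0, 1.4, 0, 0.55]
    - [0, 0, 1.5, 0, 0.55]
    - [0, 0, 1.5, 0, 0.55]
    - [0, 0, 1.5, 0, 0.55]

```text
time: 3.78
tool_pos: [0.5492, -0.2548, -0.0067]
ee_rot: [3.141, 0.0, 1.429]
wrist_force: [-0.3, 0.1, -0.1]
width: 0.0422
finger_force: 0.0
```

servo_tool:
  moves:
    - [0, 0, 0.1, 0, 0.55]
    - [0, 0, 0.2, 0, 0.55]
    - [0, 0, 0.2, 0, 0.55]
    - [0, 0, 0.2, 0, 0.55]

```text
time: 4.12
tool_pos: [0.549, -0.2547, -0.0118]
ee_rot: [-3.142, 0.0, 1.429]
wrist_force: [-0.1, -1.0, 0.9]
width: 0.042
finger_force: 0.0
```

servo_tool:
  moves:
    - [0, 0, 0.1, 0, 0.55]
    - [0, 0, 0.15, 0, 0.55]
    - [0, 0, 0.15, 0, 0.55]
    - [0, 0, 0.15, 0, 1]
    - [0, 0, 0.15, 0, 1]
    - [0, 0, 0.15, 0, 1]
    - [0, 0, 0.15, 0, 1]
    - [0, 0, 0.15, 0, 1]
    - [0, 0, 0.15, 0, 1]
    - [0, 0, 0.15, 0, 1]

```text
time: 4.95
tool_pos: [0.5491, -0.2548, -0.0155]
ee_rot: [3.142, 0.0, 1.429]
wrist_force: [-0.4, -0.7, 0.8]
width: 0.0013
finger_force: 0.3
```

```bash
python3 - <<'E'
from h import *
s=snap('side','s2');t=snap('top','t2');im=cv2.resize(s['image'][220:345,200:350],(480,400),interpolation=2)
k=3.2
for P in ([.5491,-.2548,-.0155],[.5491,-.2548,.0035]):
    u=(w2px(s,P)[0]-[200,220])*k; cv2.circle(im,tuple(u.astype(int).tolist()),3,(255,0,255),1)
b=cv2.resize(t['image'][150:246,300:390],(320,341),interpolation=2)
b=np.vstack([b,np.zeros((59,320,3),np.uint8)])
cv2.imwrite('pics/v3.png',np.hstack([im,b]))
E
python3 go.py .5491 -.2548 .03 0
```

```text
t 5.05 pos [ 0.549  -0.2548 -0.0155] yaw 1.4289 q6 -0.386 w 0.0006 F [-0.1 -0.4 -0.2] ff 0.2
move [-0.     0.003 -1.819] yaw 13.645 rows 11.4
```

View pics/v3.png

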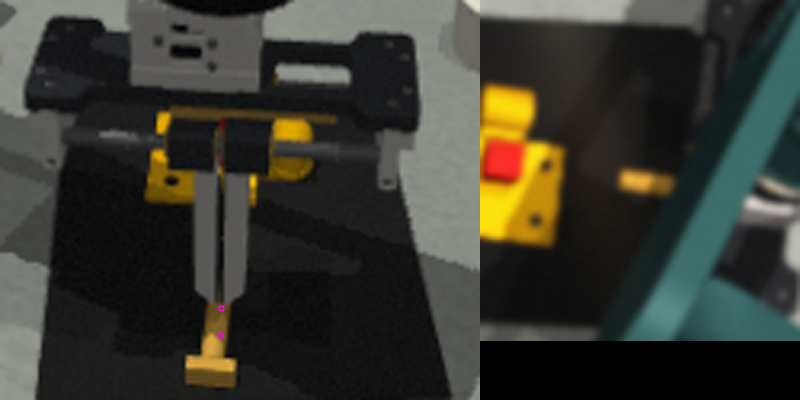

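Still no pin: the fingers shut to 0.6 mm with the tips at crop (220,302), apparently above the shank. I'll open and touch off on the mat in small steps to find the true height.

servo_tool:
  moves:
    - [0, 0, 0, 0, 0.5]
    - [0, 0, 0, 0, 0.5]
    - [0, 0, 0, 0, 0.5]
    - [0, 0, 0.05, 0, 0.5]
    - [0, 0, 0.1, 0, 0.5]
    - [0, 0, 0.15, 0, 0.5]
    - [0, 0, 0.15, 0, 0.5]

```text
time: 5.63
tool_pos: [0.5488, -0.2546, -0.0198]
ee_rot: [-3.141, -0.0, 1.429]
wrist_force: [-0.3, 0.2, 1.0]
width: 0.0438
finger_force: 0.0
```

servo_tool:
  moves:
    - [0, 0, 0.05, 0, 0.5]
    - [0, 0, 0.1, 0, 0.5]
    - [0, 0, 0.1, 0, 0.5]

```text
time: 5.88
tool_pos: [0.5489, -0.2546, -0.0222]
ee_rot: [-3.141, -0.0, 1.429]
wrist_force: [-0.5, -0.0, -0.3]
width: 0.047
finger_force: 0.0
```

servo_tool:
  moves:
    - [0, 0, 0.05, 0, 0.5]
    - [0, 0, 0.1, 0, 0.5]
    - [0, 0, 0.1, 0, 0.5]

```text
time: 6.13
tool_pos: [0.5489, -0.2547, -0.0246]
ee_rot: [-3.141, -0.0, 1.429]
wrist_force: [-0.0, -0.1, 0.3]
width: 0.0467
finger_force: 0.0
```

servo_tool:
  moves:
    - [0, 0, 0.05, 0, 0.5]
    - [0, 0, 0.1, 0, 0.5]
    - [0, 0, 0.1, 0, 0.5]

```text
time: 6.38
tool_pos: [0.5489, -0.2547, -0.0271]
ee_rot: [-3.141, -0.0, 1.429]
wrist_force: [-0.0, -0.2, 0.2]
width: 0.0471
finger_force: 0.0
```

servo_tool:
  moves:
    - [0, 0, 0.05, 0, 0.5]
    - [0, 0, 0.1, 0, 0.5]
    - [0, 0, 0.1, 0, 0.5]

```text
time: 6.63
tool_pos: [0.5492, -0.2548, -0.0275]
ee_rot: [3.141, 0.0, 1.429]
wrist_force: [-2.6, 2.1, 7.0]
width: 0.047
finger_force: 3.6
```

servo_tool:
  moves:
    - [0, 0, 0.05, 0, 0.5]
    - [0, 0, 0.1, 0, 0.5]
    - [0, 0, 0.1, 0, 0.5]

```text
time: 6.88
tool_pos: [0.5492, -0.2548, -0.0276]
ee_rot: [3.141, 0.001, 1.429]
wrist_force: [-8.5, 3.4, 17.5]
width: 0.0468
finger_force: 8.3
```

Mat contact at reading −0.0275, so the true tip height is the reading plus 29.5 mm. I'll back off 2 mm and grip.

servo_tool:
  moves:
    - [0, 0, -0.27, 0, 0.5]
    - [0, 0, -0.27, 0, 0.5]
    - [0, 0, -0.27, 0, 1]
    - [0, 0, -0.27, 0, 1]
    - [0, 0, -0.27, 0, 1]
    - [0, 0, -0.27, 0, 1]
    - [0, 0, -0.27, 0, 1]
    - [0, 0, -0.27, 0, 1]

```text
time: 7.55
tool_pos: [0.5489, -0.2546, -0.0255]
ee_rot: [-3.141, -0.0, 1.429]
wrist_force: [0.5, 0.6, -1.6]
width: 0.011
finger_force: 30.0
```

servo_tool:
  moves:
    - [0, 0, -0.5, 0, 1]
    - [0, 0, -0.9, 1.1, 1]
    - [0, 0, -0.9, 2.2, 1]
    - [0, 0, -0.9, 3.3, 1]
    - [0, 0, -0.9, 4.4, 1]
    - [0, 0, -0.9, 5.5, 1]
    - [0, 0, -0.9, 6.6, 1]
    - [0, 0, -0.9, 7.7, 1]
    - [0, 0, -0.9, 7.7, 1]

```text
time: 8.3
tool_pos: [0.5493, -0.2549, -0.0017]
ee_rot: [3.141, -0.0, 0.621]
wrist_force: [-0.2, -0.8, -0.2]
width: 0.0109
finger_force: 30.0
```

servo_tool:
  moves:
    - [0, 0, 0, 1.1, 1]
    - [0, 0, 0, 2.2, 1]
    - [0, 0, 0, 3.3, 1]
    - [0, 0, 0, 4.4, 1]
    - [0, 0, 0, 5.5, 1]
    - [0, 0, 0, 6.5, 1]
    - [0, 0, 0, 6.5, 1]
    - [0, 0, 0.4, 6.5, 1]
    - [0, 0, 0.8, 6.5, 1]
    - [0, 0, 0.9, 6.5, 1]

```text
time: 9.13
tool_pos: [0.5483, -0.2544, -0.0263]
ee_rot: [-3.141, 0.002, -0.056]
wrist_force: [-2.2, 0.4, 9.9]
width: 0.0112
finger_force: 30.0
```

servo_tool:
  moves:
    - [0, 0, 0, 0, 1]
    - [0, 0, 0, 0, 0.6]
    - [0, 0, 0, 0, 0.6]
    - [0, 0, 0, 0, 0.6]
    - [0, 0, 0, 0, 0.6]
    - [0, 0, -0.5, 0, 0.5]
    - [0, 0, -1.3, 0, 0.5]
    - [0, 0, -2, 1, 0.5]
    - [0, 0, -2, 2, 0.5]

```text
time: 9.88
tool_pos: [0.5522, -0.2565, 0.0309]
ee_rot: [3.139, -0.009, -0.272]
wrist_force: [0.2, -0.5, 1.0]
width: 0.0471
finger_force: 0.0
```

```bash
python3 go.py .549 -.2547 .0245 3.09; python3 - <<'E'
from h import *
snap('side','s3');snap('top','t3')
E
```

```text
t 9.88 pos [ 0.5522 -0.2565  0.0309] yaw -0.2723 q6 1.315 w 0.0471 F [ 0.2 -0.5  1. ] ff 0.0
move [-0.144 -0.034  0.254] yaw 27.892 rows 23.4
```

servo_tool:
  moves:
    - [0, 0, 0, -1.15, 0.5]
    - [0, 0, 0, -2.3, 0.5]
    - [0, 0, 0, -3.45, 0.5]
    - [0, 0, 0, -4.6, 0.5]
    - [0, 0, 0, -5.75, 0.5]
    - [0, 0, 0, -6.9, 0.5]
    - [0, 0, 0, -8.05, 0.5]
    - [0, 0, 0, -9.2, 0.5]
    - [0, 0, 0, -10.35, 0.5]
    - [0, 0, 0, -11.5, 0.5]

```text
time: 10.82
tool_pos: [0.5486, -0.2544, 0.0245]
ee_rot: [-3.14, 0.0, 0.946]
wrist_force: [-0.8, -0.3, 0.7]
width: 0.0466
finger_force: 0.0
```

servo_tool:
  moves:
    - [0, 0, 0, -1.15, 0.5]
    - [0, 0, 0, -2.3, 0.5]
    - [0, 0, 0, -3.45, 0.5]
    - [0, 0, 0, -4.6, 0.5]
    - [0, 0, 0, -5.75, 0.5]
    - [0, 0, 0, -6.9, 0.5]
    - [0, 0, 0, -8.05, 0.5]
    - [0, 0, 0, -9.2, 0.5]
    - [0, 0, 0, -10.35, 0.5]
    - [0, 0, 0, -11.5, 0.5]

```text
time: 11.65
tool_pos: [0.5486, -0.2544, 0.0245]
ee_rot: [-3.141, -0.001, 2.15]
wrist_force: [-0.5, 0.4, 0.4]
width: 0.0469
finger_force: 0.0
```

servo_tool:
  moves:
    - [0, 0, 0, -1.15, 0.5]
    - [0, 0, 0, -2.3, 0.5]
    - [0, 0, 0, -3.45, 0.5]
    - [0, 0, 0, -4.6, 0.5]
    - [0, 0, 0, -5.75, 0.5]
    - [0, 0, 0, -6.9, 0.5]
    - [0, 0, 0, -8.05, 0.5]
    - [0, 0, 0, -9.1, 0.5]
    - [0, 0, 0, -9.1, 0.5]
    - [0, 0, 0, -9.1, 0.5]

```text
time: 12.48
tool_pos: [0.5487, -0.2545, 0.0246]
ee_rot: [3.141, -0.001, 3.093]
wrist_force: [0.6, 0.1, 0.4]
width: 0.0469
finger_force: 0.0
```

```bash
python3 go.py .549 -.2547 -.0255 3.087; python3 - <<'E'
from h import *
for n in ('s3','t3'):
    s=load(n); print(n)
    g=cv2.cvtColor(s['image'],40); m=cv2.inRange(g,(10,70,60),(35,255,255))
    k,l,st,c=cv2.connectedComponentsWithStats(m)
    for i in range(1,k):
        if st[i,4]>15: print(st[i],c[i].round(1),px2w(s,*c[i],.008).round(3))
E
```

```text
t 12.48 pos [ 0.5487 -0.2545  0.0246] yaw 3.0929 q6 -2.05 w 0.0469 F [0.6 0.1 0.4] ff 0.0
move [-0.013 -0.007  2.004] yaw 0.056 rows 1.2
s3
[422   0  90  97 673] [453.6  57.5] [2.065 2.261 0.008]
[179  86  63  19 625] [203.5  97.4] [0.343 1.149 0.008]
[ 137  208   63   46 1301] [166.3 234.1] [ 0.344 -0.003  0.008]
[351 212  22  11 193] [361.5 217.1] [0.783 0.049 0.008]
[287 218   9   9  35] [291.5 221.2] [0.62  0.039 0.008]
[255 226   6   6  24] [257.3 228.5] [0.541 0.012 0.008]
[281 256  17  21 243] [290.7 266.2] [ 0.599 -0.127  0.008]
[245 268  16  15 185] [252.5 275.5] [ 0.525 -0.152  0.008]
[274 280   6   5  23] [276.4 281.9] [ 0.568 -0.172  0.008]
[235 306  61  15 488] [263.8 313.1] [ 0.54  -0.252  0.008]
t3
[245  96  20  12 138] [254.7 100.6] [ 0.788 -0.015  0.008]
[ 284  173   40   47 1278] [303.8 198.8] [ 0.557 -0.129  0.008]
[352 192   5   7  23] [354. 195.] [ 0.568 -0.244  0.008]
[355 201   4   5  16] [356.5 203. ] [ 0.55  -0.249  0.008]
[ 204  260   72   65 2464] [240.8 294. ] [0.344 0.01  0.008]
```

servo_tool:
  moves:
    - [0, 0, 0.8, 0, 0.5]
    - [0, 0, 1.5, 0, 0.5]
    - [0, 0, 1.9, 0, 0.5]
    - [0, 0, 2.0, 0, 0.5]
    - [0, 0, 2.0, 0, 0.5]
    - [0, 0, 2.0, 0, 1]
    - [0, 0, 2.0, 0, 1]
    - [0, 0, 2.0, 0, 1]
    - [0, 0, 2.0, 0, 1]
    - [0, 0, 2.0, 0, 1]

```text
time: 13.32
tool_pos: [0.5495, -0.255, -0.0244]
ee_rot: [-3.141, 0.001, 3.094]
wrist_force: [-0.1, 0.1, -0.4]
width: 0.0172
finger_force: 0.0
```

servo_tool:
  moves:
    - [0, 0, 0, 0, 1]
    - [0, 0, 0, 0, 1]
    - [0, 0, -1, 0, 1]
    - [0, 0, -2.5, 0, 1]
    - [0, 0, -4, 0, 1]
    - [0, 0, -5, 0, 1]
    - [0, 0, -5, 0, 1]
    - [0, 0, -5, 0, 1]

```text
time: 13.98
tool_pos: [0.5501, -0.2553, 0.1018]
ee_rot: [-3.14, 0.004, 3.094]
wrist_force: [-0.5, 0.1, -2.0]
width: 0.0109
finger_force: 30.0
```

```bash
python3 go.py .5248 .2312 .115 1.605; python3 - <<'E'
from h import *
snap('side','s4');snap('top','t4')
E
```

```text
t 13.98 pos [ 0.5501 -0.2553  0.1018] yaw 3.0939 q6 -2.051 w 0.0109 F [-0.5  0.1 -2. ] ff 30.0
move [ 1.936 19.39  -0.575] yaw 14.218 rows 11.9
```

servo_tool:
  moves:
    - [0.15, 1.6, -0.1, 1.1, 1]
    - [0.3, 3.2, -0.2, 2.2, 1]
    - [0.5, 4.8, -0.3, 3.3, 1]
    - [0.7, 6.4, -0.4, 4.4, 1]
    - [0.9, 8.0, -0.5, 5.5, 1]
    - [1.1, 9.6, -0.57, 6.6, 1]
    - [1.3, 11.2, -0.57, 7.7, 1]
    - [1.5, 12.8, -0.57, 8.8, 1]
    - [1.7, 14.4, -0.57, 9.9, 1]
    - [1.85, 16, -0.57, 11, 1]

```text
time: 14.92
tool_pos: [0.5203, 0.1371, 0.1109]
ee_rot: [-3.136, -0.001, 1.953]
wrist_force: [1.1, -0.1, -1.1]
width: 0.0111
finger_force: 30.0
```

```bash
python3 go.py .5248 .2312 .115 1.605
```

```text
t 14.92 pos [0.5203 0.1371 0.1109] yaw 1.9532 q6 -0.23 w 0.0111 F [ 1.1 -0.1 -1.1] ff 30.0
move [ 3.425  1.571 -0.168] yaw 3.325 rows 2.8
```

servo_tool:
  moves:
    - [0.9, 0.4, 0, 1, 1]
    - [1.8, 0.8, 0, 2, 1]
    - [2.7, 1.2, 0, 3, 1]
    - [3.1, 1.45, 0, 3.2, 1]
    - [3.1, 1.45, 0, 3.2, 1]
    - [3.1, 1.45, 0, 3.2, 1]

```text
time: 15.42
tool_pos: [0.5254, 0.2207, 0.1112]
ee_rot: [-3.137, 0.002, 1.626]
wrist_force: [0.7, -1.1, -1.4]
width: 0.0109
finger_force: 30.0
```

```bash
python3 go.py .5248 .2312 .115 1.605; python3 - <<'E'
from h import *
s=snap('side','s5');t=snap('top','t5')
a=cv2.resize(t['image'][150:246,90:210],(400,320),interpolation=2)
b=cv2.resize(s['image'][110:230,200:300],(400,480),interpolation=2)
o=np.zeros((480,800,3),np.uint8);o[:320,:400]=a;o[:,400:]=b
cv2.imwrite('pics/v4.png',o)
E
```

```text
t 15.42 pos [0.5254 0.2207 0.1112] yaw 1.6258 q6 0.244 w 0.0109 F [ 0.7 -1.1 -1.4] ff 30.0
move [ 0.418 -0.001 -0.151] yaw 0.198 rows 0.3
```

View pics/v4.png

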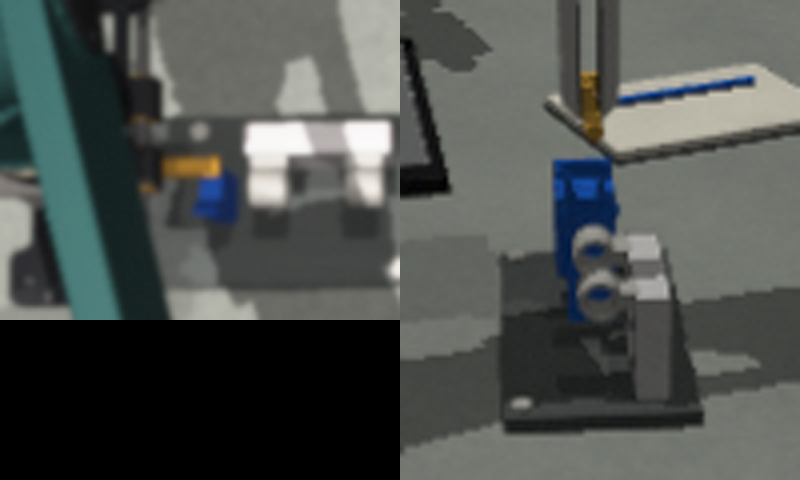

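```bash
python3 - <<'E'
from h import *
t=load('t5');s=load('s5')
T=lambda a,b:(90+(a+.5)/3.3333-.5,150+(b+.5)/3.3333-.5)
S=lambda a,b:(200+(a-400+.5)/4-.5,110+(b+.5)/4-.5)
for z in (.14,.145,.15,.155):
    print(z,'tail(top)',px2w(t,*T(220,167.5),z).round(4),'mid',px2w(t,*T(166,167),z).round(4),'tail->side px',((w2px(s,px2w(t,*T(220,167.5),z))[0]-[199.5,109.5])*4+[400,0]).round(1))
# triangulate
def ray(s,u,v): a=px2w(s,u,v,0.);e=np.array(s['eye']);d=e-a;return e,d/np.linalg.norm(d)
e1,d1=ray(t,*T(220,167.5));e2,d2=ray(s,*S(596,131))
A=np.array([d1,-d2]).T;k=np.linalg.lstsq(A,e2-e1,rcond=None)[0];print('tri',e1+k[0]*d1,e2+k[1]*d2)
g=cv2.cvtColor(s['image'],40);m=cv2.inRange(g,(8,120,60),(30,255,255))[120:150,235:260];print(*[''.join('#' if x else '.' for x in r) for r in m],sep='\n')
g=cv2.cvtColor(t['image'],40);m=cv2.inRange(g,(8,100,60),(30,255,255))[192:210,130:165];print(*[''.join('#' if x else '.' for x in r) for r in m],sep='\n')
E
```

```text
0.14 tail(top) [0.5289 0.1789 0.14  ] mid [0.5286 0.2108 0.14  ] tail->side px [598.6 141.2]
0.145 tail(top) [0.5281 0.1779 0.145 ] mid [0.5278 0.2096 0.145 ] tail->side px [597.3 133.9]
0.15 tail(top) [0.5274 0.1769 0.15  ] mid [0.5271 0.2084 0.15  ] tail->side px [596.  126.7]
0.155 tail(top) [0.5266 0.1759 0.155 ] mid [0.5263 0.2072 0.155 ] tail->side px [594.7 119.3]
tri [0.52784555 0.17756951 0.14672175] [0.52761754 0.1775609  0.14668566]
.........................
.........................
.........................
.........................
.........................
.........................
.........................
.........................
..........#####..........
..........####...........
..........####...........
..........####...........
..........####...........
...........###...........
...........###...........
...........###...........
...........###...........
...........####..........
..........#####..........
...........####..........
...........####..........
...........####..........
...........#####.........
...........#####.........
............###..........
.........................
.........................
.........................
.........................
.........................
...................................
...................................
...................................
...................................
...............###.....##..........
.........#################.........
.........##################........
........###################........
........##################.........
........##################.........
.........################..........
.............#####.................
...................................
...###.............................
..#####............................
....##.............................
...................................
...................................
```

servo_tool:
  moves:
    - [0.15, 0, 0.5, 0.2, 1]
    - [0.3, 0, 1.0, 0.2, 1]
    - [0.34, 0, 1.4, 0.2, 1]
    - [0.34, 0, 1.6, 0.2, 1]
    - [0.34, 0, 1.6, 0.2, 1]
    - [0.34, 0, 1.6, 0.2, 1]
    - [0.34, 0, 1.6, 0.2, 1]

```text
time: 16.1
tool_pos: [0.5269, 0.2294, 0.0747]
ee_rot: [3.141, -0.0, 1.603]
wrist_force: [0.3, 0.5, -0.6]
width: 0.0109
finger_force: 30.0
```

```bash
python3 go.py .5248 .2292 .0415 1.605; python3 - <<'E'
from h import *
t=snap('top','t6');snap('side','s6')
g=cv2.cvtColor(t['image'],40);m=cv2.inRange(g,(8,100,60),(30,255,255))[190:215,128:170];print(*[''.join('#' if x else '.' for x in r) for r in m],sep='\n')
g=cv2.cvtColor(t['image'],40);m=cv2.inRange(g,(100,100,60),(125,255,255))[190:220,128:170];print(*[''.join('#' if x else '.' for x in r) for r in m],sep='\n')
E
```

```text
t 16.1 pos [0.5269 0.2294 0.0747] yaw 1.6026 q6 0.28 w 0.0109 F [ 0.3  0.5 -0.6] ff 30.0
move [-0.007 -0.086  1.328] yaw -0.023 rows 0.8
..........................................
..........................................
..........................................
..........................................
..........................................
..........................................
..........................................
..........................................
..........................................
...........########.......................
..........#################...............
..........#################...............
..........#################...............
..........#################...............
..........################................
..........############....................
..........................................
..........................................
....###...................................
....####..................................
..........................................
..........................................
.................
[... 701 characters left out ...]
###.........
...........................######.........
...........................######.........
.........................#########........
......................############........
.....................#############........
.....................#############........
....................##############........
....................##############........
....................##############........
....................##############........
....................#############.........
.......................##########.........
..........................#######.........
..........................................
..........................................
..........................................
```

```bash
python3 - <<'E'
from h import *
t=load('t6');s=load('s6')
print('tail',px2w(t,154.8,202.3,.1097),'mid',px2w(t,145,202.3,.1097))
g=cv2.cvtColor(s['image'],40)
m=cv2.inRange(g,(8,120,60),(30,255,255))[125:165,232:262];b=cv2.inRange(g,(100,100,50),(125,255,255))[125:165,232:262]
print(*[''.join('#' if x else ('b' if y else '.') for x,y in zip(r,q)) for r,q in zip(m,b)],sep='\n')
for y in (4,18): 
  P=lambda x,z:np.array([.5263+x*.9994-y/1000*.0338,.1862+x*.0338+y/1000,z])
  print('yoke slot px',y,(w2px(s,[P(-.008,.069),P(.008,.069),P(0,.069),P(0,.079)])-[232,125]).round(1).tolist())
E
```

```text
tail [0.52848827 0.18639952 0.1097    ] mid [0.52812997 0.2062962  0.1097    ]
..............................
..............................
..............................
..............................
..............................
..............................
..............................
..............................
............................bb
.......................bbbbbbb
.......................bbb....
..............................
..............................
..............................
..............................
..............####............
..............####............
..............####............
..............####............
..............####............
..............####............
..............####............
..............####............
..............####............
..............####............
......bbbbb...####............
.......bbbbb..#####.b.........
.......bbbbbbb####.bb.........
.......bbbbbbb#####bb.........
......bbbbbbbb.####bb.........
......bbbbbbbb.####bb.........
......bbbbbbbbb####bb.........
......bbbbbbbbb....bbb........
......bbbbbbbbbbbbbbbb........
......bbbbbbbbbbbbbbbb........
.......bbbbbbbbbbbbbbb........
.......bbbbbbbbbbbbbbbb.......
.......bbbbbbbbbbbbbbbb.......
.......bbbbbbbbbbbbbbbb.......
.......bbbbbbbbbbbbbbb........
yoke slot px 4 [[13.0, 45.0], [19.4, 44.8], [16.2, 44.9], [16.2, 41.2]]
yoke slot px 18 [[12.8, 42.7], [19.1, 42.5], [15.9, 42.6], [15.9, 39.0]]
```

servo_tool:
  moves:
    - [0, -0.086, 0.1, 0, 1]
    - [0, -0.086, 0.3, 0, 1]
    - [0, -0.086, 0.5, 0, 1]
    - [0, -0.086, 0.7, 0, 1]
    - [0, -0.086, 0.85, 0, 1]
    - [0, -0.086, 1.0, 0, 1]
    - [0, -0.086, 1.1, 0, 1]
    - [0, -0.086, 1.2, 0, 1]
    - [0, -0.086, 1.2, 0, 1]
    - [0, -0.086, 1.2, 0, 1]

```text
time: 17.03
tool_pos: [0.5243, 0.2295, 0.044]
ee_rot: [-3.141, 0.0, 1.603]
wrist_force: [0.7, 0.7, -0.7]
width: 0.0109
finger_force: 30.0
```

```bash
python3 go.py .5248 .2292 .0415 1.605; python3 - <<'E'
from h import *
t=snap('top','t7');s=snap('side','s7')
g=cv2.cvtColor(t['image'],40)
m=cv2.inRange(g,(8,100,60),(30,255,255))[193:220,128:165];b=cv2.inRange(g,(100,100,50),(125,255,255))[193:220,128:165]
print(*[''.join('#' if x else ('b' if y else '.') for x,y in zip(r,q)) for r,q in zip(m,b)],sep='\n')
E
```

```text
t 17.03 pos [0.5243 0.2295 0.044 ] yaw 1.6027 q6 0.282 w 0.0109 F [ 0.7  0.7 -0.7] ff 30.0
move [-0.011  0.019  0.101] yaw -0.022 rows 0.1
.....................................
.....................................
.....................................
.....................bbbbb...........
....................bbbbbbbb.........
....................bbbbbbbb.........
....................bbbbbbbb.........
....................bbbbbbbbbb.......
.....................bbbbbbbbbb......
..............................bb.....
..............########.....##..bb....
..............################.bb....
.............#################.bb....
..............################.bbb...
..............################.bbb...
..............########.........bb....
..............................bbb....
.....................bbbbbbbbbbbb....
....................bbbbbbbbbbbbb....
.........###........bbbbbbbbbbbbb....
.........###.......bbbbbbbbbbbbbb....
....................bbbbbbbbbbbbb....
.......................bbbbbbbbbb....
..........................bbbbbbb....
.....................................
.....................................
.....................................
```

servo_tool:
  moves:
    - [0, 0, 0.05, 0, 1]
    - [0, 0, 0.09, 0, 1]
    - [0, 0, 0.12, 0, 1]
    - [0, 0, 0.12, 0, 1]

```text
time: 17.47
tool_pos: [0.5247, 0.2296, 0.0423]
ee_rot: [3.141, -0.0, 1.603]
wrist_force: [-1.3, -0.4, 5.1]
width: 0.011
finger_force: 30.0
```

servo_tool:
  moves:
    - [0, 0, -0.02, 0, 0.6]
    - [0, 0, -0.02, 0, 0.6]
    - [0, 0, -0.02, 0, 0.6]
    - [0, 0, -0.02, 0, 0.6]
    - [0, 0, -0.5, 0, 0.6]
    - [0, 0, -1.5, 0, 0.6]
    - [0, 0, -3, 0, 0.4]
    - [0, 0, -4, 0, 0.2]
    - [0, 0, -4, 0, 0.2]

```text
time: 18.22
tool_pos: [0.5282, 0.2308, 0.1497]
ee_rot: [3.128, -0.004, 1.603]
wrist_force: [0.0, 0.3, 1.2]
width: 0.0542
finger_force: 0.0
```

```bash
python3 go.py .5616 -.1312 .10 3.02;
```

```text
t 18.22 pos [0.5282 0.2308 0.1497] yaw 1.6028 q6 0.282 w 0.0542 F [0.  0.3 1.2] ff 0.0
move [-14.523   0.845   1.942] yaw -13.533 rows 11.3
```

servo_tool:
  moves:
    - [-1.4, 0.1, 0, -1.1, 0.2]
    - [-2.8, 0.2, 0, -2.2, 0.2]
    - [-4.2, 0.3, 0, -3.3, 0.2]
    - [-5.6, 0.4, 0, -4.4, 0.2]
    - [-7.0, 0.5, 0.1, -5.5, 0.2]
    - [-8.4, 0.6, 0.3, -6.6, 0.2]
    - [-9.8, 0.7, 0.5, -7.7, 0.2]
    - [-11.2, 0.8, 0.7, -8.8, 0.2]
    - [-12.6, 0.8, 0.9, -9.9, 0.2]
    - [-14, 0.8, 1.1, -11, 0.2]

```text
time: 19.05
tool_pos: [0.5552, -0.1214, 0.1133]
ee_rot: [-3.142, -0.0, 2.76]
wrist_force: [-0.2, 0.3, -0.5]
width: 0.0753
finger_force: 0.0
```

servo_tool:
  moves:
    - [0, 0, 0, -1, 0.2]
    - [0, 0, 0, -2.4, 0.2]
    - [0, 0, 0, -2.4, 0.2]
    - [0, 0, 0, -2.4, 0.2]

```text
time: 19.38
tool_pos: [0.5553, -0.1198, 0.1135]
ee_rot: [3.142, -0.0, 3.004]
wrist_force: [-0.2, -0.4, 0.3]
width: 0.075
finger_force: 0.0
```

```bash
python3 go.py .561 -.1306 -.0115 3.022; python3 - <<'E'
from h import *
t=snap('top','t8');s=snap('side','s8')
a=cv2.resize(t['image'][178:242,100:220],(800,427),interpolation=2)
cv2.imwrite('pics/v5.png',a)
E
```

```text
t 19.38 pos [ 0.5553 -0.1198  0.1135] yaw 3.0038 q6 -1.745 w 0.075 F [-0.2 -0.4  0.3] ff 0.0
move [-0.286 -0.398  4.999] yaw -0.174 rows 3.0
```

View pics/v5.png

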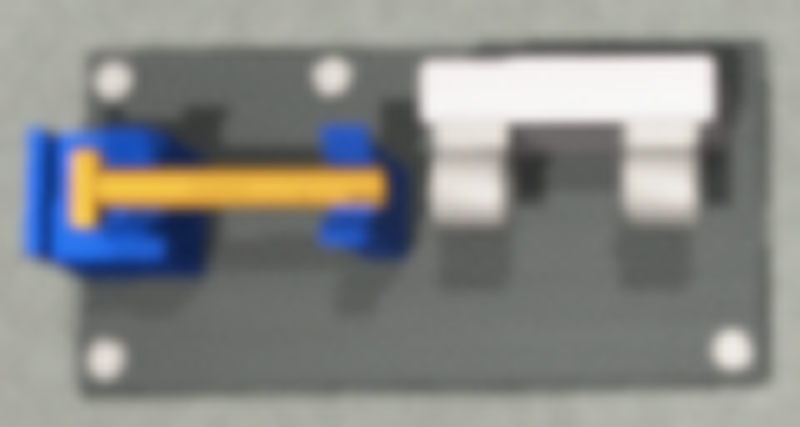

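The pin lies in both yokes, from the tab at (85,188) to the tail at (388,188), with the tab in the pocket. Next, the leaf lug.

servo_tool:
  moves:
    - [-0.286, -0.4, 0.8, -0.17, 0.2]
    - [-0.286, -0.4, 1.6, -0.17, 0.2]
    - [-0.286, -0.4, 2.4, -0.17, 0.2]
    - [-0.286, -0.4, 3.2, -0.17, 0.2]
    - [-0.286, -0.4, 4.0, -0.17, 0.2]
    - [-0.286, -0.4, 4.5, -0.17, 0.2]
    - [-0.286, -0.4, 4.9, -0.17, 0.2]
    - [-0.286, -0.4, 5.0, -0.17, 0.2]
    - [-0.286, -0.4, 5.0, -0.17, 0.2]

```text
time: 20.23
tool_pos: [0.5611, -0.1303, -0.0117]
ee_rot: [3.142, -0.001, 3.024]
wrist_force: [-0.2, 1.0, 1.1]
width: 0.0751
finger_force: 0.0
```

servo_tool:
  moves:
    - [0, 0, 0, 0, 0.6]
    - [0, 0, 0, 0, 1]
    - [0, 0, 0, 0, 1]
    - [0, 0, 0, 0, 1]
    - [0, 0, 0, 0, 1]
    - [0, 0, 0, 0, 1]
    - [0, 0, 0, 0, 1]
    - [0, 0, 0, 0, 1]

```text
time: 20.9
tool_pos: [0.5613, -0.1308, -0.0113]
ee_rot: [-3.141, 0.0, 3.024]
wrist_force: [-0.4, -1.5, -0.6]
width: 0.0254
finger_force: 0.5
```

servo_tool:
  moves:
    - [0, 0, 0, 0, 1]
    - [0, 0, 0, 0, 1]
    - [0, 0, 0, 0, 1]
    - [0, 0, -0.5, 0, 1]
    - [0, 0, -1.3, 0, 1]
    - [0, 0, -2.3, 0, 1]
    - [0, 0, -3.5, 0, 1]
    - [0, 0, -4.5, 0, 1]
    - [0, 0, -4.5, 0, 1]
    - [0, 0, -4.5, 0, 1]

```text
time: 21.73
tool_pos: [0.5623, -0.1307, 0.1029]
ee_rot: [-3.141, 0.004, 3.024]
wrist_force: [0.4, -0.3, -2.5]
width: 0.0239
finger_force: 30.0
```

```bash
python3 go.py .4902 .1279 .1015 3.1754
```

```text
t 21.73 pos [ 0.5623 -0.1307  0.1029] yaw 3.0239 q6 -1.78 w 0.0239 F [ 0.4 -0.3 -2.5] ff 30.0
move [4.08  9.936 0.036] yaw -1.447 rows 6.4
```

servo_tool:
  moves:
    - [0.5, 1.2, 0, -0.2, 1]
    - [1.0, 2.4, 0, -0.4, 1]
    - [1.5, 3.6, 0, -0.6, 1]
    - [2, 4.9, 0, -0.8, 1]
    - [2.5, 6.1, 0, -1.0, 1]
    - [3, 7.3, 0, -1.2, 1]
    - [3.5, 8.5, 0, -1.4, 1]
    - [3.9, 9.5, 0, -1.45, 1]
    - [4.08, 9.93, 0, -1.45, 1]
    - [4.08, 9.93, 0, -1.45, 1]

```text
time: 22.57
tool_pos: [0.4868, 0.1298, 0.0987]
ee_rot: [3.142, -0.005, -3.104]
wrist_force: [-0.2, -0.3, -2.1]
width: 0.0238
finger_force: 30.0
```

servo_tool:
  moves:
    - [0, 0, 0, 0, 1]
    - [0, 0, 0, 0, 1]
    - [0, 0, 0, 0, 1]

```text
time: 22.82
tool_pos: [0.4893, 0.1265, 0.1006]
ee_rot: [-3.141, -0.001, -3.11]
wrist_force: [-0.0, 1.0, -1.8]
width: 0.0235
finger_force: 30.0
```

```bash
python3 go.py .4902 .1279 .1015 3.1754; python3 - <<'E'
from h import *
t=snap('top','t9');s=snap('side','s9')
a=cv2.resize(t['image'][165:245,130:230],(400,320),interpolation=2)
b=cv2.resize(s['image'][130:230,200:300],(400,400),interpolation=2)
o=np.zeros((400,800,3),np.uint8);o[:320,:400]=a;o[:,400:]=b
cv2.imwrite('pics/v6.png',o)
E
```

```text
t 22.82 pos [0.4893 0.1265 0.1006] yaw -3.1096 q6 -1.462 w 0.0235 F [-0.   1.  -1.8] ff 30.0
move [-0.036  0.055 -0.038] yaw -0.017 rows 0.0
```

View pics/v6.png

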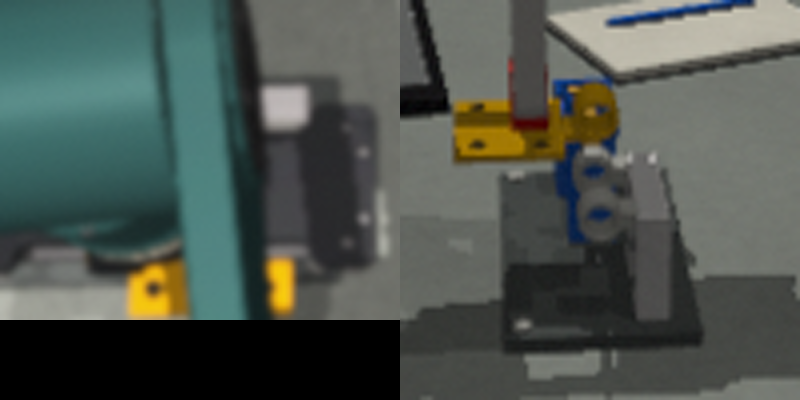

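The side view shows the leaf held level over the gap. Its knuckle's near face is at crop (598,112) and the near plate edge runs from (455,160) to (563,160). The ten pictures are used up, so from here I'll check by numbers.

```bash
cat > chk.py <<'E'
from h import *
def Tf(p,yaw,o): return R.from_euler('z',yaw).apply(np.array(p)/1000.)+o
fx=(np.array([.5263,.1862,0]),.0338)
def leafpx(s,o,yaw,pts): return w2px(s,Tf(pts,yaw,o))
E
python3 - <<'E'
from chk import *
s=load('s9'); C=lambda p:((p-[199.5,129.5])*4+[400,0]).round(0).tolist()
o=np.array([.4893,.1265,.1141]);yaw=-3.1096+np.pi
print('pred: near corner bot, right bot, left far top, knuckle near face centre, left, top, far..',C(leafpx(s,o,yaw,[[-44,-40,0],[19,-40,0],[-44,40,6],[38,-15,13],[25,-15,13],[51,-15,13],[38,-15,26],[38,-15,0]])))
print('obs: (455,160) (563,160) (455,102) (598,112) (580,112) (621,112) top~(600,83)? bottom (597,140)?')
print('fix near knuckle pred',C(w2px(s,Tf([[0,-98,75],[-13,-98,75],[13,-98,75],[0,-98,88],[0,-98,62],[-58,-115,12],[58,-115,12],[20,-103,80],[40,-103,80]],fx[1],fx[0]))))
im=s['image']; g=cv2.cvtColor(im,40)
y=cv2.inRange(g,(15,120,30),(35,255,255))[144:176,210:260]
print(*[''.join('#' if a else '.' for a in r) for r in y],sep='\n')
v=g[165:200,240:272,2];print(*[' '.join('%3d'%a for a in r) for r in v],sep='\n')
E
```

```text
pred: near corner bot, right bot, left far top, knuckle near face centre, left, top, far.. [[456.0, 168.0], [569.0, 164.0], [457.0, 103.0], [600.0, 124.0], [577.0, 125.0], [623.0, 123.0], [600.0, 103.0], [600.0, 145.0]]
obs: (455,160) (563,160) (455,102) (598,112) (580,112) (621,112) top~(600,83)? bottom (597,140)?
fix near knuckle pred [[605.0, 225.0], [582.0, 226.0], [628.0, 224.0], [605.0, 204.0], [605.0, 245.0], [507.0, 340.0], [708.0, 332.0], [641.0, 220.0], [676.0, 219.0]]
..................................................
..................................................
..................................................
..................................................
..................................................
..................................................
..................................................
....................................#####.........
................................##########........
.................................###########......
...........................#......##########......
....##############.........###....##########......
...#
[... 4795 characters left out ...]
  59  60  72  75  77  75  74  76  78  76  62  45  42  42  51
 52  54  53  51  52  52  36  31  31  47  40  31  33  32  32  32  42  58  61  72  74  77  75  75  75  75  74  59  45  41  43  55
 34  33  33  31  31  34  35  36  34  32  36  36  33  30  32  32  36  57  60  71  75  77  76  76  74  75  76  60  46  42  42  48
 29  30  32  31  30  40  40  40  40  41  42  41  33  34  32  32  32  56  61  73  75  76  76  76  75  77  77  60  45  41  41  42
 31  32  33  31  31  40  42  43  43  42  43  41  34  33  29  31  32  53  57  71  76  77  77  76  76  75  78  61  45  42  42  43
 31  30  34  32  33  41  40  42  41  41  40  43  34  31  34  33  32  39  45  70  76  75  76  77  76  76  76  60  44  42  43  41
```

```bash
python3 - <<'E'
from chk import *
s=load('s9'); im=s['image']
for c in (216,222,236): print(c,[tuple(int(x) for x in im[r,c]) for r in range(151,175)])
for r in (160,166,168): print(r,[(c,int(im[r,c,2]),int(im[r,c,0])) for c in list(range(210,217))+list(range(236,246))])
E
```

```text
216 [(114, 120, 116), (114, 121, 116), (114, 121, 118), (105, 122, 124), (54, 120, 145), (2, 119, 161), (6, 111, 149), (4, 66, 86), (7, 66, 89), (7, 67, 89), (4, 85, 113), (4, 120, 162), (3, 119, 161), (3, 120, 161), (0, 121, 163), (8, 122, 164), (4, 121, 165), (0, 110, 148), (7, 60, 80), (45, 73, 86), (93, 106, 105), (112, 118, 115), (111, 117, 115), (111, 118, 115)]
222 [(113, 120, 115), (113, 119, 116), (114, 120, 116), (101, 120, 126), (32, 121, 155), (4, 120, 162), (4, 109, 147), (8, 66, 89), (8, 66, 88), (7, 65, 87), (6, 86, 114), (4, 122, 164), (0, 120, 161), (0, 121, 163), (5, 121, 162), (5, 119, 160), (3, 124, 165), (5, 113, 151), (6, 60, 80), (62, 83, 94), (113, 120, 116), (111, 119, 115), (110, 116, 113), (110, 119, 114)]
236 [(58, 59, 74), (59, 61, 75), (59, 61, 75), (59, 61, 75), (58, 61, 75), (58, 60, 75), (51, 53, 67), (46, 47, 64), (27, 30, 68), (6, 4, 69), (2, 3, 67), (7, 37, 77), (4, 66, 89), (2, 65, 87), (7, 54, 71), (9, 46, 62), (7, 82, 109), (11, 74, 99), (31, 70, 86), (80, 100, 103), (112, 120, 116), (101, 107, 104), (68, 70, 68), (57, 58, 55)]
160 [(210, 118, 114), (211, 117, 114), (212, 117, 114), (213, 100, 65), (214, 89, 14), (215, 88, 5), (216, 89, 7), (236, 69, 6), (237, 92, 2), (238, 112, 5), (239, 115, 1), (240, 99, 3), (241, 111, 5), (242, 97, 7), (243, 84, 2), (244, 84, 3), (245, 78, 2)]
166 [(210, 115, 113), (211, 116, 114), (212, 116, 113), (213, 97, 59), (214, 136, 6), (215, 160, 6), (216, 164, 8), (236, 62, 9), (237, 91, 4), (238, 113, 8), (239, 115, 2), (240, 118, 6), (241, 56, 59), (242, 5, 69), (243, 13, 72), (244, 9, 72), (245, 52, 50)]
168 [(210, 116, 111), (211, 115, 112), (212, 116, 113), (213, 94, 59), (214, 85, 3), (215, 137, 2), (216, 148, 0), (236, 99, 11), (237, 97, 3), (238, 94, 0), (239, 94, 5), (240, 94, 2), (241, 46, 47), (242, 9, 66), (243, 19, 69), (244, 69, 73), (245, 82, 77)]
```

```bash
python3 - <<'E'
from chk import *
s=load('t9'); im=s['image']
for r in (233,238,242): print(r,[(c,int(im[r,c,2]),int(im[r,c,0])) for c in list(range(158,166))+list(range(199,208))])
for c in (168,201): print(c,[(r,int(im[r,c,2]),int(im[r,c,0])) for r in range(225,258)])
o=np.array([.4893,.1265,.1141]);P=leafpx(s,o,.032,[[19,40,6],[-44,40,6],[19,-40,6],[-44,-40,6]]);print(P.round(1).tolist())
s=load('t8');im=s['image']
print([(c,int(im[194,c,2])) for c in range(155,215)])
print('jamb pred',w2px(s,Tf([[40,-11,80],[40,-103,80],[20,-11,80],[20,-103,80],[0,-38,75],[0,-76,75]],fx[1],fx[0])).round(1).tolist())
print([(c,int(im[206,c,2])) for c in range(155,215)])
E
```

```text
233 [(158, 55, 55), (159, 53, 55), (160, 56, 55), (161, 68, 50), (162, 103, 41), (163, 136, 28), (164, 153, 21), (165, 179, 18), (199, 245, 13), (200, 245, 10), (201, 243, 17), (202, 225, 29), (203, 150, 49), (204, 78, 58), (205, 59, 58), (206, 56, 56), (207, 59, 58)]
238 [(158, 157, 149), (159, 156, 148), (160, 158, 145), (161, 180, 127), (162, 221, 84), (163, 239, 39), (164, 243, 19), (165, 238, 19), (199, 239, 18), (200, 246, 15), (201, 245, 20), (202, 228, 39), (203, 158, 61), (204, 96, 75), (205, 86, 81), (206, 85, 82), (207, 84, 80)]
242 [(158, 156, 149), (159, 155, 148), (160, 161, 148), (161, 184, 131), (162, 224, 89), (163, 239, 46), (164, 242, 28), (165, 243, 25), (199, 170, 23), (200, 185, 21), (201, 181, 26), (202, 160, 44), (203, 117, 65), (204, 90, 78), (205, 85, 81), (206, 85, 81), (207, 84, 80)]
168 [(225, 43, 65), (226, 70, 83), (227, 106, 99), (228, 121, 104), (229, 94, 75), (230, 98, 39), (231, 172, 23), (232, 228, 17), (233, 238, 18), (234, 224, 25), (235, 164, 34), (236, 94, 37), (237, 80, 38), (238, 133, 34), (239, 204, 28), (240, 238, 19), (241, 245, 17), (242,
[... 1663 characters left out ...]
2]]
[(155, 227), (156, 212), (157, 158), (158, 85), (159, 39), (160, 34), (161, 46), (162, 63), (163, 93), (164, 152), (165, 205), (166, 224), (167, 228), (168, 230), (169, 232), (170, 233), (171, 234), (172, 235), (173, 233), (174, 218), (175, 171), (176, 122), (177, 81), (178, 60), (179, 55), (180, 59), (181, 73), (182, 90), (183, 97), (184, 99), (185, 98), (186, 98), (187, 99), (188, 98), (189, 98), (190, 98), (191, 101), (192, 118), (193, 164), (194, 208), (195, 225), (196, 229), (197, 231), (198, 232), (199, 234), (200, 236), (201, 236), (202, 234), (203, 215), (204, 161), (205, 101), (206, 70), (207, 64), (208, 70), (209, 84), (210, 101), (211, 107), (212, 108), (213, 105), (214, 110)]
```

servo_tool:
  moves:
    - [-0.01, 0.025, 0.3, 0, 1]
    - [-0.01, 0.025, 0.6, 0, 1]
    - [-0.01, 0.025, 0.9, 0, 1]
    - [-0.01, 0.025, 1.1, 0, 1]
    - [-0.01, 0.025, 1.3, 0, 1]
    - [-0.01, 0.025, 1.3, 0, 1]
    - [-0.01, 0.025, 1.3, 0, 1]

```text
time: 23.5
tool_pos: [0.489, 0.1286, 0.0681]
ee_rot: [-3.141, -0.001, -3.107]
wrist_force: [-0.3, -1.0, -0.6]
width: 0.0239
finger_force: 30.0
```

servo_tool:
  moves:
    - [0, 0, 0.2, 0, 1]
    - [0, 0, 0.4, 0, 1]
    - [0, 0, 0.6, 0, 1]
    - [0, 0, 0.7, 0, 1]
    - [0, 0, 0.77, 0, 1]
    - [0, 0, 0.77, 0, 1]
    - [0, 0, 0.77, 0, 1]

```text
time: 24.08
tool_pos: [0.4894, 0.1286, 0.0493]
ee_rot: [-3.141, -0.0, -3.108]
wrist_force: [0.1, -0.5, -2.5]
width: 0.0236
finger_force: 30.0
```

```bash
python3 go.py .4896 .1271 .0485 3.1754; python3 - <<'E'
from chk import *
t=snap('top','t10');s=snap('side','s10');im=s['image']
from bench import robot
p=np.array(robot.get_obs()['tool_pos']);o=p+[0,0,.0133]
print('pred',leafpx(s,o,.034,[[-44,-40,0],[-44,-40,6],[19,-40,0],[-44,40,6],[38,-15,26],[38,0,26]]).round(1).tolist())
for c in (216,222,236): print(c,[(r,int(im[r,c,2]),int(im[r,c,0])) for r in range(168,198)])
for r in (184,187): print(r,[(c,int(im[r,c,2]),int(im[r,c,0])) for c in list(range(208,219))+list(range(234,246))])
g=cv2.cvtColor(im,40);y=cv2.inRange(g,(15,120,25),(35,255,255))[160:200,208:262]
print(*[''.join('#' if a else '.' for a in r) for r in y],sep='\n')
im=t['image'];print([(c,int(im[240,c,2]),int(im[240,c,0])) for c in list(range(158,168))+list(range(199,208))])
print('top pred',leafpx(t,o,.034,[[19,40,6],[-44,40,6],[19,-40,6],[-44,-40,6]]).round(1).tolist())
E
```

```text
t 24.08 pos [0.4894 0.1286 0.0493] yaw -3.1076 q6 -1.46 w 0.0236 F [ 0.1 -0.5 -2.5] ff 30.0
move [-0.007 -0.059  0.034] yaw 0.002 rows 0.0
pred [[214.7, 191.4], [214.6, 189.1], [242.3, 190.4], [215.0, 174.4], [249.8, 175.3], [249.4, 172.6]]
216 [(168, 116, 113), (169, 115, 113), (170, 117, 114), (171, 116, 112), (172, 114, 113), (173, 120, 106), (174, 140, 75), (175, 162, 4), (176, 164, 1), (177, 145, 1), (178, 89, 8), (179, 90, 9), (180, 88, 4), (181, 89, 5), (182, 90, 9), (183, 88, 6), (184, 88, 0), (185, 90, 9), (186, 90, 9), (187, 89, 8), (188, 87, 4), (189, 82, 0), (190, 83, 28), (191, 95, 72), (192, 100, 97), (193, 98, 96), (194, 97, 96), (195, 99, 97), (196, 101, 97), (197, 96, 94)]
222 [(168, 119, 115), (169, 118, 116), (170, 117, 115), (171, 118, 116), (172, 117, 113), (173, 123, 101), (174, 144, 53), (175, 153, 0), (176, 152, 9), (177, 145, 0), (178, 89, 5), (179, 87, 0), (180, 87, 3), (181, 117, 0), (182, 163, 0), (183, 164, 4), (184, 161, 2), (185, 146, 6), (186, 127, 9), (187, 158, 3), (188, 152, 4), (189, 81, 3), (190, 83, 41), (191, 96, 85), (192, 104, 102), (193, 102,
[... 3099 characters left out ...]
..........................................
......................................................
......................................................
......................................................
......................................................
......................................................
[(158, 158, 151), (159, 154, 147), (160, 153, 146), (161, 152, 146), (162, 150, 143), (163, 150, 142), (164, 158, 132), (165, 195, 102), (166, 234, 57), (167, 242, 23), (199, 68, 27), (200, 113, 19), (201, 145, 14), (202, 151, 16), (203, 137, 31), (204, 107, 55), (205, 88, 72), (206, 83, 78), (207, 83, 79)]
top pred [[166.2, 215.3], [165.9, 245.3], [204.2, 214.7], [204.3, 244.7]]
```

servo_tool:
  moves:
    - [0, -0.03, 0.02, 0, 1]
    - [0, -0.055, 0.045, 0, 1]
    - [0, -0.055, 0.045, 0, 1]
    - [0, -0.055, 0.045, 0, 1]
    - [0, -0.055, 0.045, 0, 1]

```text
time: 24.6
tool_pos: [0.4895, 0.1272, 0.0483]
ee_rot: [-3.142, 0.0, -3.108]
wrist_force: [0.4, -0.1, -2.4]
width: 0.024
finger_force: 30.0
```

```bash
python3 go.py .4896 .1271 .0481 3.1754; python3 - <<'E'
from chk import *
s=snap('side','s11');t=snap('top','t11')
from bench import robot
o=robot.get_obs();print(o['tool_pos'],o['wrist_force'],o['wrist_torque'])
# pin unchanged? brass near tab/tail in side, knuckle gap symmetric check: bore rows
print('tips of far/near fixture knuckle & leaf bore px',w2px(s,Tf([[0,-98,75],[0,-76,75],[0,-38,75]],fx[1],fx[0])).round(1).tolist())
im=s['image'];g=cv2.cvtColor(im,40)
v=g[168:196,240:262,2];print(*[' '.join('%3d'%a for a in r) for r in v],sep='\n')
E
```

```text
t 24.6 pos [0.4895 0.1272 0.0483] yaw -3.1075 q6 -1.463 w 0.024 F [ 0.4 -0.1 -2.4] ff 30.0
move [-0.006 -0.004  0.01 ] yaw 0.002 rows 0.0
[0.48947848 0.12719534 0.04833375] [ 0.00481352 -0.18801873 -2.2014828 ] [ 0.08245945 -0.17271833 -0.00178106]
tips of far/near fixture knuckle & leaf bore px [[250.8, 185.8], [250.2, 181.6], [249.2, 174.8]]
 72  72  72  73 118 128  97  90  91  90 118 115  81  89 110 116 116 148 154 155 155 155
 73  77  73  87 111  91  87  87  88  86  87  86  80  81  93  94 127 152 157 158 157 157
 74  75  75  94  83  81  81  83  86  86  84  82  77  86  90  89  88  96 104 105 104 104
 74  70  72  84  81  80  90  95 103 105  92  89  80  81  90  89  89  94 103 105 101 102
 73  69  71  64  75  85 103 111 112 114 112 111  91  81  84  83  83  92 100 104 104 104
 72  67  72  62  84  96 104 110 112 114 113 112 103  83  69  67  63  93 103 103 103 103
 60  66  72  56  87  97 104 110 113 113 111 110 105  90  69  67  64  84 102 104 103 103
 67  63  71  51  84  98 103 109 110 112 110 109 106  98  71  66  64  73 100 105 104 104
 73  66  72  46  83  97 103 100  99 101  97 101 10
[... 1009 characters left out ...]
  79  67  72  71  69  64  72  73  74  76  73  74  67  51  40  45  59  60  72  78  76
 93  82  64  71  70  70  64  60  69  77  81  74  65  57  42  38  41  55  52  71  76  79
 78  68  54  58  59  58  54  48  53  53  58  50  47  50  40  34  42  44  47  68  77  76
 47  39  40  37  38  38  39  38  39  39  39  39  39  30  31  33  50  46  49  67  76  76
 38  31  31  32  32  31  32  31  32  31  41  44  41  42  42  42  54  52  50  70  75  76
 40  32  32  39  35  32  32  32  41  41  56  59  60  62  54  51  54  60  61  73  77  77
 37  34  33  52  38  31  32  29  55  59  53  52  53  53  37  33  44  57  61  72  78  78
 32  33  32  32  34  33  31  31  56  59  40  32  31  31  30  30  42  58  61  71  74  77
```

```bash
python3 -c "
from bench import robot
print(robot.close_job())"
```

```text
the job is handed in; nothing more can be done
None
```

I handed the job in with the pin lying let go in its nest, tab in the pocket, and the leaf gripped in the gap, about 1 to 2 mm off centre by my camera checks and touching nothing; no verdict came back.

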